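Snap the matching cover onto an electronics case with a seating tool

TASK

Of the three look-alike light grey snap-fit covers, take the one whose length matches the open electronics case clamped in the bench vice, and lay it in place on the case, resting on the four orange catches. Then take the hand seating tool (white foot, black handle), set it squarely on the middle of the cover and press straight down until the cover clicks fully home under all four catches; the tool and not the fingers must push it home. Finally stand the tool upright on the blue mat again, and leave the other two covers, the multimeter and the bit case where they are.

Things in the scene. Friction and masses are not known exactly. Their poses are not given: they have to be found in the camera images.
- case_rim (a point): centre of the top edge of the open lower case half: light grey box 66 mm long (point's x) x 48 mm wide (y), walls 2.5 mm, green circuit board inside, fixed in the vice; z up, 37 mm above the bench. A cover laid on by its weight rests on the catches, its rim's underside about 8 mm above this point, its skirt 4 mm inside the walls (side play about 2 mm each way). Home, the rim's underside lies at this point
- vice: fixed grey bench vice on the mat, clamping the case by its short ends. Origin: centre of its underside, 34 mm below case_rim, same axes. It reaches 75 mm towards its +x, 104 mm towards -x and 40 mm to each side; nothing on it stands higher than the catches, 46 mm above the bench. Pushing the cover home takes 10 to 20 N in all, pressed on its middle; the catches then snap shut and it stops on the case edge
- cover_mid: light grey snap-fit cover, 66 mm long (own x) x 48 wide (y) x 26.5 high, 30 g, fits the case. Hollow tapered skirt 12 mm deep; rim 66 x 48, 12 to 14.5 mm up; crown 58 x 36 (x, y), 14.5 to 26.5 mm up, flat top with dark slots; grip it across its 36 mm. Same after a half turn. Origin: centre of its underside, z up. Starts standing on its skirt on the mat
- cover_mid_rim (a point): centre of the underside of the 66 mm cover's rim, 12 mm above that cover's origin; it meets case_rim when the cover is home
- cover_mid_top (a point): centre of the flat top of the 66 mm cover, 26.5 mm above that cover's origin
- cover_short: light grey snap-fit cover, 52 mm long (own x) x 48 wide (y) x 26.5 high, 25 g, too short for the case. Hollow tapered skirt 12 mm deep; rim 52 x 48, 12 to 14.5 mm up; crown 44 x 36 (x, y), 14.5 to 26.5 mm up, flat top with dark slots; grip it across its 36 mm. Same after a half turn. Origin: centre of its underside, z up. Starts standing on its skirt on the mat
- cover_long: light grey snap-fit cover, 80 mm long (own x) x 48 wide (y) x 26.5 high, 35 g, too long for the case. Hollow tapered skirt 12 mm deep; rim 80 x 48, 12 to 14.5 mm up; crown 72 x 36 (x, y), 14.5 to 26.5 mm up, flat top with dark slots; grip it across its 36 mm. Same after a half turn. Origin: centre of its underside, z up. Starts standing on its skirt on the mat
- seat_tool: hand seating tool, about 160 g, 62 mm high, standing upright: flat foot 54 mm (own x) x 34 mm (own y) x 13 mm high, white with a grey metal plate on it, and a black block handle 40 mm (own x) x 22 mm (own y) from 13 to 62 mm up, to be gripped across its 22 mm (fingertips may rest on the foot's shoulders). Origin: centre of the foot's underside, own z up
- mat: blue silicone mat, 370 mm (x) x 680 mm (y), 3 mm thick, fixed on the bench; the covers, the tool and the vice stand on it. Origin: centre of its underside; a strip of 5 mm high ribs with small screws runs along its near edge, out to x = -131 mm
- meter: blue multimeter lying flat beyond the mat, 90 x 185 x 40 mm, a bystander. Origin: centre of its underside
- bit_case: black bit case with a clear lid beyond the mat, 90 x 150 x 36 mm, a bystander. Origin: centre of its underside
- catch0 (a joint): orange spring catch on the case's long side at case_rim x = +18 mm, y positive: its tip stands 9 mm above case_rim, its sloped nose leans over the rim. 0 upright (also when snapped over a cover's rim), grows to about 0.11 rad as the rim spreads it outwards
- catch1 (a joint): orange spring catch on the case's long side at case_rim x = -18 mm, y positive: its tip stands 9 mm above case_rim, its sloped nose leans over the rim. 0 upright (also when snapped over a cover's rim), grows to about 0.11 rad as the rim spreads it outwards
- catch2 (a joint): orange spring catch on the case's long side at case_rim x = -18 mm, y negative: its tip stands 9 mm above case_rim, its sloped nose leans over the rim. 0 upright (also when snapped over a cover's rim), grows to about 0.11 rad as the rim spreads it outwards
- catch3 (a joint): orange spring catch on the case's long side at case_rim x = +18 mm, y negative: its tip stands 9 mm above case_rim, its sloped nose leans over the rim. 0 upright (also when snapped over a cover's rim), grows to about 0.11 rad as the rim spreads it outwards
Not all that is in view belongs to the job. Of the things that look like the seat_tool, the smaller one is meant. Leave any red look-alike of the cover_mid alone.

How it is judged:
By the outcome, as a careful person would: the job done as asked, in the order asked, and still so for the second after the job is handed in, with the robot touching nothing.
It also fails if it takes over 72 s, if anything falls off the work surface, if the arm or the gripper's body presses on something with over 40 N, if the wrist force passes 120 N, or if a joint passes its speed limit or range.

ROBOT

A 7-joint arm with a two-finger parallel gripper is mounted at the origin on the work surface. World frame = base frame: x ahead of the robot, y to its left, z up, the work surface at z = 0. Lengths are in mm, angles in rad, forces in N, time in s.
With the tool pointing down it reaches from about 350 to 900 mm from the base axis. Payload 7.2 kg.
Tool frame: the origin (TCP) lies at the very end of the fingers, on their centre line; the grasp point (between the pads) lies 19 mm behind it (ctrl.grip_point_offset is the z of the grasp point in the tool frame, in mm); z points along the fingers, y is the direction in which the jaws open and shut (so a half turn about z gives the same grasp; the last joint's range is limited). The gripper opens to 85 mm and grips with 20 to 120 N. Pads are 22 mm wide; open, the fingers measure 114 mm over their backs; the gripper's body (76 mm by 85 mm) begins 54 mm behind the grasp point. The pads swing forward as they close: fully open they stand 13 mm farther back than shut.
Start: joints at [1.224, 0.411, -0.013, 1.596, 0.006, 1.134, -0.082], TCP at [171.989, -600.873, 231.297] pointing down, gripper open.
Joint ranges: [-2.95, 2.95], [-0.29, 1.99], [-1.47, 1.44], [0.14, 2.54], [-1.03, 4.17], [0.13, 1.85], [-2.86, 2.86]. Speed limits (rad/s): [2.39, 2.39, 3.01, 3.01, 3.14, 3.14, 3.14].

INTERFACE

Orientations are given as a unit quaternion [w, x, y, z].
In Python, from plant import ctrl gives the robot as it stands.
- The arm moves only by the tool move_arm, never from a script. Its argument "deltas" is a list of rows, each a list of 2 entries, a list of its own where there are three numbers: the shift along the tool's x, y, z in cm, then the turn about the tool's z in degrees. A call has 1 to 5 rows; each row shifts and turns the commanded pose from where the row before left it, along the tool's axes as they then stand; what a row does not reach is not made up. A row lasts 1/12 s, in which the tool goes at most 41.7 mm and 7.16 degrees, less where a joint would pass 70% of its speed; a pose out of reach is approached as far as the arm can. A call is refused whole if a number of a shift passes 4.17 or a number of a turn 7.16, either way. A call with a gripper value outside its range is refused whole. "claw" is the opening, from 0 (shut) to 1 (fully open), set as the call begins (left out, the last holds). The fingers move at their own pace and stop on an object; "newtons" is the grip in N (left out, the last holds). Time passes only in rows, so rows that do not move let the fingers close. It gives the time, the measured TCP pose, the force and the opening at its end, in the units of the state.
- ctrl.observe(): the state, without advancing time (a new reading comes with each control period).
- ctrl.camera(name): name is "scene" or "top" or "wrist"; returns (picture, depth): 400x640x3 uint8, red, green, blue; 400x640 float32, mm along the optical axis (not along the pixel's ray), 0 where there is no reading.
- ctrl.camera_params(name): a dict with "intrinsics" (3x3 intrinsics, pixels), "k1" (the pictures are not rectified: a ray, as slopes to the right and down, at radius r is drawn at 1 + k1 r^2 times it, then the intrinsics apply), "T" (4x4, takes a point from camera to world coordinates). Camera axes: x right, y up, looking along -z (the intrinsics and any distortion apply to the point x, -y, -z); pixel columns grow to the right and rows downward; lengths in mm; the calibration is good to about 2 mm. A picture is of the moment at which its call begins: read the wrist's pose just before it. camera_params takes no time and is no camera call; for the wrist camera it gives the pose at the moment of the call.
- ctrl.hand_in(): hands the job in, once; it reports no verdict.
The state is a dict: "t": time; "joint_pos": joint angles; "dq": joint speeds; "effort": joint torques, N m; "position": TCP position; "orientation": TCP orientation; "wrist_force": force on the tool from outside, world axes, zero at the start; "wrist_torque": the same for the moment, N m; "width": finger opening in mm.
Only numpy, scipy, OpenCV 4.12 (cv2) and the standard library are available. Lean on these libraries where they do the work, as an engineer would, in place of code of your own. Each camera call takes 0.05 s, during which the arm holds its last target. There are 200 camera calls.

## Working session

There is one attempt and no reset: what is moved stays moved. The work goes in short steps, Python scripts to look and compute and a tool call to move; the robot and the scene stay as the last step left them, time stands still between calls to the robot, and variables do not carry over. Pictures are saved under pics/ and viewed, about 8 in all and at most 12, crops included, and the job is handed in when it is done.

Besides the shell and the picture viewer there is one more tool, called after "Call:" as name(argument=value, ...) on one line, values as JSON. move_arm: Moves the arm, as the interface text tells. Its arguments: {"type":"object","properties":{"deltas":{"type":"array","items":{"type":"array"}},"claw":{"type":"number"},"newtons":{"type":"number"}},"required":["deltas"]}

```bash
ls; mkdir -p pics; cat > h.py <<'E'
import numpy as np, cv2
from plant import ctrl
def snap(n,f):
    P=ctrl.camera_params(n); im,d=ctrl.camera(n)
    cv2.imwrite(f'pics/{f}.png',im[:,:,::-1]); np.savez(f'pics/{f}.npz',im=im,d=d,K=P['intrinsics'],k1=P['k1'],T=P['T'])
    return im,d,P
def cloud(f):
    z=np.load(f'pics/{f}.npz'); d=z['d'];K=z['K'];k1=float(z['k1'])
    v,u=np.mgrid[:400,:640].astype(float)
    xd=(u-K[0,2])/K[0,0]; yd=(v-K[1,2])/K[1,1]; x,y=xd.copy(),yd.copy()
    for _ in range(10):
        s=1+k1*(x*x+y*y); x,y=xd/s,yd/s
    p=np.stack([x*d,-y*d,-d,np.ones_like(d)],-1)@z['T'].T
    p=p[...,:3]; p[d==0]=np.nan
    return z['im'],p
E
python3 - <<'E'
from h import *
print(ctrl.observe())
for n in('top','scene'):
    im,d,P=snap(n,n); print(n,P['T'].round(2).tolist(),P['intrinsics'],P['k1'])
a=cv2.imread('pics/top.png');cv2.imwrite('pics/top.png',a)
E
```

```text
pics
{'t': 0.0, 'joint_pos': array([ 1.22375897,  0.41189857, -0.01272627,  1.59708001,  0.00559856,
        1.13430849, -0.08220918]), 'dq': array([ 9.73727307e-04, -1.61277496e-03,  4.52551250e-05,  4.58899762e-04,
        1.28010473e-03,  1.65878979e-03,  2.03227490e-04]), 'effort': array([-1.09084010e-04, -6.00629067e+01,  6.81800265e-01, -2.99405819e+01,
        1.36515341e-02,  1.06368848e-02, -2.30287878e-05]), 'position': array([ 171.8477914 , -600.37079181,  230.43911015]), 'orientation': array([-8.11790100e-04,  9.90294656e-01,  1.38981317e-01, -1.70050156e-04]), 'wrist_force': array([ 0.00438196, -0.04268646, -0.13014321]), 'wrist_torque': array([ 0.01584828, -0.01777848, -0.0001599 ]), 'width': 85.39244285207519}
top [[-0.02, 0.99, -0.16, 387.23], [-1.0, -0.03, -0.01, 2.84], [-0.01, 0.16, 0.99, 1295.13], [0.0, 0.0, 0.0, 1.0]] [[517.04509077   0.         316.47948785]
 [  0.         517.04509077 191.65934613]
 [  0.           0.           1.        ]] -0.06297444408403868
scene [[0.07, -0.8, 0.6, 1139.3], [1.0, 0.04, -0.05, -55.9], [0.02, 0.6, 0.8, 798.74], [0.0, 0.0, 0.0, 1.0]] [[373.59056007   0.         319.68164687]
 [  0.         373.59056007 199.83180646]
 [  0.           0.           1.        ]] -0.047433709452987895
```

View pics/top.png

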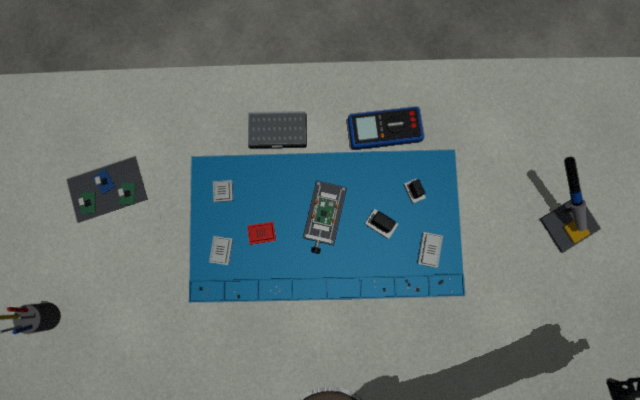

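View pics/scene.png

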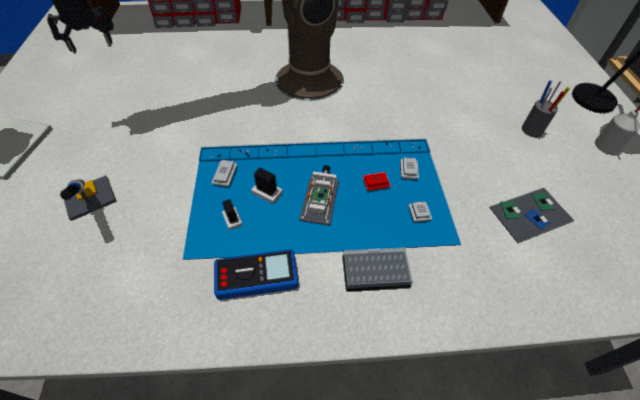

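Top view: grey covers at (222,190), (220,250) and (430,249), red look-alike (261,233). Black-handled tools are at (415,188) and (381,222), with the first the smaller, and the vice and case at (325,212). Next I measure sizes and poses, and make an enlarged crop.

```bash
cat > m.py <<'E'
from h import *
def rect(pts):
    (c,s,a)=cv2.minAreaRect(pts.astype(np.float32)); 
    if s[0]<s[1]: s=(s[1],s[0]); a+=90
    return np.round(c,1),np.round(s,1),round((a+90)%180-90,1)
E
python3 - <<'E'
from m import *
im,p=cloud('top')
z=p[...,2]
print('mat z',np.nanmedian(z[265:272,260:300]), np.nanmedian(z[160:175,280:300]))
for n,(u,v) in dict(A=(222,190),B=(220,250),C=(430,249),t1=(415,188),t2=(381,222),vice=(325,212)).items():
    r=32 if n=='vice' else 20
    s=np.s_[v-r:v+r+1,u-r:u+r+1]; q=p[s].reshape(-1,3); col=im[s].reshape(-1,3).astype(int)
    for lo,hi in((9,80),(22,80),(40,80)):
        k=(q[:,2]>lo)&(q[:,2]<hi)
        if k.sum()>10: print(n,lo,k.sum(),rect(q[k,:2]),np.percentile(q[k,2],[10,50,90,99]).round(1))
    k=(q[:,2]>9)&(q[:,2]<80)
    if n[0] in'ABC': 
        k=(col.min(1)>110); print(n,'white',k.sum(),rect(q[k,:2]),np.median(q[k,2]))
a=cv2.imread('pics/top.png')
L=[cv2.resize(a[v-26:v+26,u-30:u+30],(266,230),interpolation=cv2.INTER_CUBIC) for u,v in((222,190),(220,250),(430,249),(415,188),(381,222),(325,212))]
cv2.imwrite('pics/crop.png',np.vstack([np.hstack(L[:3]),np.hstack(L[3:])]))
E
```

```text
mat z 2.529074285597744 2.5648049041956256
A 9 404 (array([610.8, 263. ]), array([103.8,  78.3]), -8.6) [15.3 26.4 30.8 33.2]
A 22 253 (array([605.9, 253.6]), array([45.2, 38.8]), 2.8) [25.3 28.5 31.6 33.8]
A white 254 (array([603.5, 252.4]), array([47.5, 43.7]), 5.7) nan
B 9 537 (array([462.6, 255.4]), array([90.4, 81.7]), 85.2) [15.3 27.2 31.5 34.9]
B 22 353 (array([455.8, 254.7]), array([58.1, 40.8]), -8.7) [25.8 28.9 32.3 35.5]
B white 397 (array([455.9, 256. ]), array([65. , 44.4]), -10.9) nan
C 9 631 (array([ 445.3, -259.6]), array([94.7, 89.1]), 86.6) [15.9 27.2 31.4 34.5]
C 22 428 (array([ 445.2, -260.1]), array([72.7, 43.6]), -15.6) [25.8 28.9 32.  34.6]
C white 523 (array([ 445.3, -262.1]), array([79.3, 50.5]), -12.8) nan
t1 9 353 (array([ 599.7, -238.5]), array([96.2, 95. ]), -87.1) [12.9 44.1 66.6 69. ]
t1 22 211 (array([ 592.6, -231.3]), array([42.1, 24.2]), 21.1) [37.  63.3 67.6 69.3]
t1 40 186 (array([ 593.5, -231.1]), array([40.5, 23.9]), 20.2) [49.4 63.7 67.8 69.3]
t2 9 325 (array([ 515.6, -144.3]), array([92.4, 80.7]), -11.7) [15.  21.  77.3 79.9]
t2 22 142 (array([ 511.1, -141.8]), array([68.6, 39.9]), 53.7) [22.9 55.4 79.1 80. ]
t2 40 90 (array([ 512.3, -142.6]), array([51.7, 29.2]), 54.7) [48.6 71.8 79.6 80. ]
vice 9 1700 (array([545.8,  -5.7]), array([164.8, 156.2]), -4.1) [10.4 18.2 33.9 45.6]
vice 22 587 (array([527.8,   3.3]), array([129.2,  63.1]), -11.6) [23.  31.3 38.  49.6]
vice 40 40 (array([526.8,   0.9]), array([102.5,  55.6]), -13.7) [40.8 45.3 50.3 52.8]
```

View pics/crop.png

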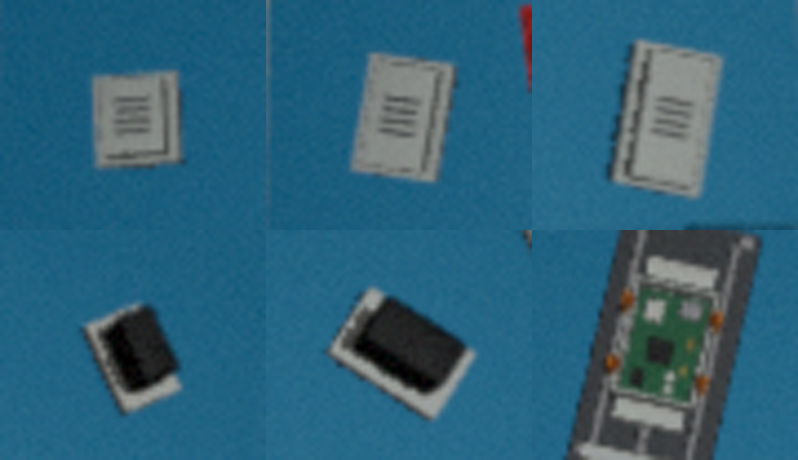

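Cover B (220,250) is the 66 mm one: its rim measures 65 and its crown 58, against 47 for A and 79 for C. The smaller tool is (415,188), with a 40x24 handle against 52x29 for the other. Red is left alone. Moving towards B.

```bash
cat > plan.py <<'E'
import sys,json
from h import *
from scipy.spatial.transform import Rotation as R
def pose():
    s=ctrl.observe(); q=s['orientation']; M=R.from_quat([q[1],q[2],q[3],q[0]]).as_matrix()
    return s['position'],np.degrees(np.arctan2(M[1,0],M[0,0])),M,s
def plan(way,hd,step=40,start=None,rate=7):
    """rows to go through world waypoints, ending at heading hd (deg)"""
    p,h,_,_=pose() if start is None else (np.array(start[0],float),start[1],0,0)
    pts=[];c=p
    for w in way:
        w=np.array(w,float);n=max(1,int(np.ceil(np.linalg.norm(w-c)/step)));pts+= [c+(w-c)*i/n for i in range(1,n+1)];c=w
    dh=(hd-h) ; dh=(dh+180)%360-180 if abs(dh)>200 else dh
    n=len(pts); 
    while len(pts)<abs(dh)/rate: pts.append(pts[-1])
    n=len(pts); rows=[];c=p.copy()
    for i,t in enumerate(pts):
        a=np.radians(h);A=np.array([[np.cos(a),np.sin(a),0],[np.sin(a),-np.cos(a),0],[0,0,-1]])
        d=np.round(A.T@(t-c)/10,2); c=c+A@(d*10)
        turn=round((h-hd)/(n-i),1); turn=float(np.clip(turn,-7.1,7.1)); h-=turn
        rows.append([d.tolist(),turn])
    for i in range(0,n,5): print(json.dumps(rows[i:i+5]))
    print('end',c.round(1),round(h,1))
E
python3 - <<'E'
from plan import *
p,h,_,_=pose();print(p,h)
plan([(480,-330,220),(480,0,190),(456,255,180)],171)
E
```

```text
[ 171.85829323 -600.45266669  230.5318653 ] 15.97609407384509
[[[3.37, -1.59, 0.1], -5.7], [[3.51, -1.25, 0.09], -5.7], [[3.62, -0.9, 0.1], -5.7], [[3.69, -0.53, 0.09], -5.7], [[3.72, -0.16, 0.1], -5.7]]
[[[3.72, 0.21, 0.09], -5.8], [[3.69, 0.58, 0.1], -5.7], [[3.6, 0.95, 0.1], -5.8], [[3.49, 1.3, 0.09], -5.7], [[3.35, 1.65, 0.1], -5.8]]
[[[3.16, 1.97, 0.09], -5.7], [[3.6, -0.7, 0.34], -5.8], [[3.65, -0.33, 0.33], -5.7], [[3.66, 0.03, 0.33], -5.8], [[3.65, 0.4, 0.34], -5.7]]
[[[3.59, 0.76, 0.33], -5.8], [[3.49, 1.12, 0.33], -5.7], [[3.36, 1.46, 0.34], -5.8], [[3.2, 1.79, 0.33], -5.7], [[3.0, 2.1, 0.33], -5.8]]
[[[2.99, 2.12, 0.15], -5.7], [[2.75, 2.41, 0.14], -5.8], [[2.5, 2.67, 0.14], -5.7], [[2.23, 2.91, 0.14], -5.8], [[1.91, 3.11, 0.15], -5.7]]
[[[1.6, 3.3, 0.14], -5.8], [[1.26, 3.43, 0.14], -5.7]]
end [456. 255. 180.] 171.0
```

Call:
move_arm(deltas=[[[3.37, -1.59, 0.1], -5.7], [[3.51, -1.25, 0.1], -5.7], [[3.62, -0.9, 0.1], -5.7], [[3.69, -0.53, 0.1], -5.7], [[3.72, -0.16, 0.1], -5.7]], claw=1)

```text
t: 0.52
position: [312.9, -476.5, 226.0]
orientation: [-0.0, 0.925, 0.381, -0.0]
wrist_force: [-0.0, -0.4, 0.8]
width: 85.3
```

Call:
move_arm(deltas=[[[3.72, 0.21, 0.1], -5.8], [[3.69, 0.58, 0.1], -5.7], [[3.6, 0.95, 0.1], -5.8], [[3.49, 1.3, 0.1], -5.7], [[3.35, 1.65, 0.1], -5.8]])

```text
t: 0.93
position: [453.0, -353.5, 221.1]
orientation: [-0.0, 0.801, 0.599, -0.0]
wrist_force: [0.1, -0.8, -0.0]
width: 85.5
```

Call:
move_arm(deltas=[[[3.16, 1.97, 0.1], -5.7], [[3.6, -0.7, 0.34], -5.8], [[3.65, -0.33, 0.33], -5.7], [[3.66, 0.03, 0.33], -5.8], [[3.65, 0.4, 0.34], -5.7]])

```text
t: 1.35
position: [479.7, -181.9, 206.4]
orientation: [-0.0, 0.628, 0.779, -0.0]
wrist_force: [0.5, 0.1, 0.1]
width: 85.4
```

Call:
move_arm(deltas=[[[3.59, 0.76, 0.33], -5.8], [[3.49, 1.12, 0.33], -5.7], [[3.36, 1.46, 0.34], -5.8]])

```text
t: 1.6
position: [479.6, -72.2, 196.6]
orientation: [-0.0, 0.503, 0.864, -0.0]
wrist_force: [1.6, -0.3, -0.4]
width: 85.6
```

```bash
python3 - <<'E'
from plan import *
p,h,_,s=pose();print(p,h,s['t'],s['joint_pos'])
im,d,P=snap('wrist','w1');print(P['T'].round(2).tolist(),P['intrinsics'][0,0]); print(pose()[0])
E
```

```text
[479.5775654  -72.17168161 196.62499697] 119.54208038154191 1.6 [ 0.58772098  0.27359032 -0.63459996  1.93626568  0.19282039  0.99191216
  0.38026493]
[[0.87, -0.47, -0.14, 444.69], [0.49, 0.84, 0.24, -10.01], [0.0, -0.28, 0.96, 338.83], [0.0, 0.0, 0.0, 1.0]] 325.8296293054825
[479.4162507  -63.9069918  196.54365016]
```

View pics/w1.png

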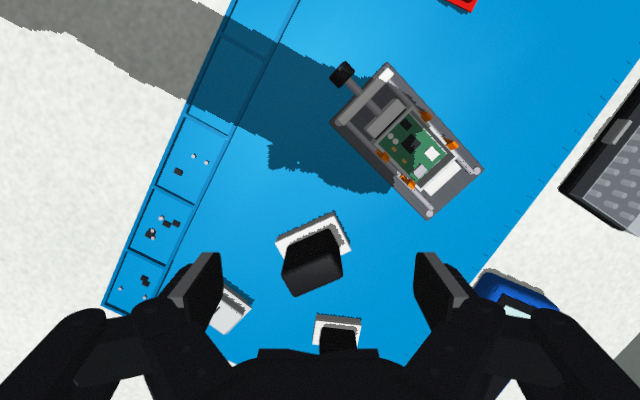

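Wrist view: vice and case at about (420,155), orange catches at (383,155), (407,181), (425,115) and (452,145). The arm was still settling, so I take another frame now that it is still.

```bash
cat > case.py <<'E'
from m import *
def case(f):
    im,p=cloud(f); hsv=cv2.cvtColor(im,cv2.COLOR_RGB2HSV)
    m=((hsv[...,0]>5)&(hsv[...,0]<20)&(hsv[...,1]>150)&(hsv[...,2]>80)).astype(np.uint8)
    n,l,st,c=cv2.connectedComponentsWithStats(m)
    C=[]
    for i in range(1,n):
        if st[i,4]<15: continue
        q=p[l==i]; q=q[q[:,2]>25]
        if len(q)<8: continue
        print(c[i].round(),st[i,4],q.mean(0).round(1),np.percentile(q[:,2],[5,95]).round(1)); C.append(q.mean(0))
    # rim tops: light grey at z 33..41
    return im,p,np.array(C)
def modelfit(f,dims,zr,guess,rad,col=lambda c:np.ones(len(c),bool)):
    im,p=cloud(f); q=p.reshape(-1,3);c=im.reshape(-1,3)
    k=(q[:,2]>zr[0])&(q[:,2]<zr[1])&(np.hypot(q[:,0]-guess[0],q[:,1]-guess[1])<rad)&col(c.astype(int))
    return q[k],rect(q[k,:2])
E
python3 - <<'E'
from plan import *; from case import *
for f in('w2','w3'): snap('wrist',f)
print(pose()[:2],ctrl.observe()['dq'].round(3))
case('w3')
E
```

```text
(array([479.86294064, -70.73405715, 196.7518879 ]), np.float64(119.61283008590397)) [ 0.038  0.009  0.066 -0.019  0.016  0.008 -0.006]
[422. 122.] 85 [532.8  28.1  42.8] [30.7 47.6]
[448. 150.] 93 [567.1  19.3  43.1] [32.2 47.9]
[380. 161.] 81 [520.1 -20.7  43.5] [31.6 47.9]
[405. 187.] 82 [554.9 -29.5  42.9] [31.5 47.7]
```

```bash
python3 - <<'E'
from plan import *
plan([(535,115,190)],125)
E
```

```text
[[[2.68, 2.79, 0.14], -1.1], [[2.63, 2.85, 0.13], -1.1], [[2.58, 2.89, 0.14], -1.1], [[2.52, 2.95, 0.13], -1.0], [[2.47, 2.99, 0.14], -1.1]]
end [535. 115. 190.] 125.0
```

Call:
move_arm(deltas=[[[2.7, 2.8, 0.1], -1.1], [[2.6, 2.85, 0.1], -1.1], [[2.6, 2.9, 0.1], -1.1], [[2.5, 2.95, 0.1], -1.0], [[2.5, 3.0, 0.1], -1.1]])

```text
t: 2.17
position: [537.3, 111.9, 191.6]
orientation: [0.0, 0.466, 0.885, -0.0]
wrist_force: [0.6, -0.5, 0.7]
width: 85.1
```

Call:
move_arm(deltas=[[[0, 0, 0], 0], [[0, 0, 0], 0], [[0, 0, 0], 0]])

```text
t: 2.42
position: [536.6, 110.6, 191.3]
orientation: [-0.0, 0.465, 0.885, -0.001]
wrist_force: [-0.2, -0.3, 0.7]
width: 85.7
```

```bash
python3 - <<'E'
from plan import *; from case import *
snap('wrist','w4')
print(pose()[:2],ctrl.observe()['dq'].round(3))
for zr in((12,40),(23,40)):
    q,r=modelfit('w4',0,zr,(456,255),60); print(len(q),r,np.percentile(q[:,2],[5,50,95]))
    for lo,hi in((16,19),(27,32)):
        k=(q[:,2]>lo)&(q[:,2]<hi);print(lo,k.sum(),rect(q[k,:2]))
E
```

```text
(array([536.55992367, 109.82478473, 191.39315922]), np.float64(124.5109713394071)) [ 0.016 -0.01  -0.002  0.004 -0.002 -0.001 -0.003]
1447 (array([473.7, 241.5]), array([61.9, 30.7]), 34.4) [16.08668182 26.32255447 30.00752321]
16 563 (array([473.7, 241.6]), array([61.9, 30.3]), 34.6)
27 706 (array([474.4, 244.3]), array([41.8, 20.5]), 34.7)
767 (array([474.1, 244.2]), array([43.3, 21. ]), 33.7) [25.96650234 28.88084693 30.2823999 ]
16 0 (array([0., 0.]), array([0., 0.]), 0.0)
27 706 (array([474.4, 244.3]), array([41.8, 20.5]), 34.7)
```

View pics/w4.png

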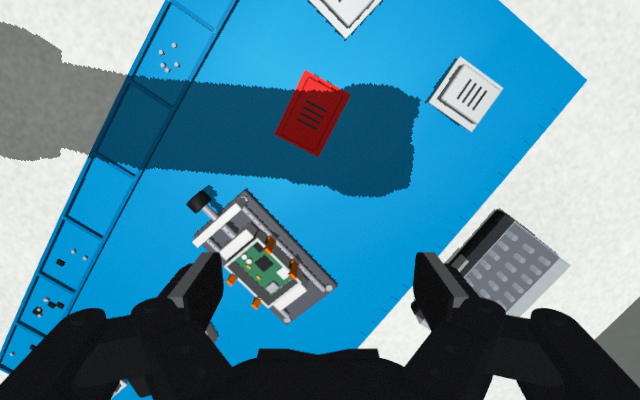

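B is only cut off at the top edge (345,10), and the red one is at (312,112). Moving closer to B.

```bash
python3 - <<'E'
from plan import *
plan([(475,200,190)],151)
E
```

```text
[[[3.64, 0.01, 0.05], -6.6], [[3.61, 0.43, 0.04], -6.6], [[3.54, 0.85, 0.05], -6.6], [[0.0, -0.0, -0.0], -6.7]]
end [475.1 200.  190. ] 151.0
```

Call:
move_arm(deltas=[[[3.6, 0, 0], -6.6], [[3.6, 0.4, 0], -6.6], [[3.5, 0.8, 0], -6.6], [[0, 0, 0], -6.7], [[0, 0, 0], 0]])

```text
t: 2.88
position: [474.1, 200.3, 192.1]
orientation: [0.0, 0.246, 0.969, -0.0]
wrist_force: [0.7, -0.8, 0.1]
width: 85.6
```

Call:
move_arm(deltas=[[[0, 0, 0], 0], [[0, 0, 0], 0], [[0, 0, 0], 0]])

```text
t: 3.13
position: [475.6, 198.8, 191.7]
orientation: [0.0, 0.252, 0.968, -0.0]
wrist_force: [-0.7, -0.2, -0.1]
width: 85.6
```

```bash
python3 - <<'E'
from plan import *; from case import *
snap('wrist','w5')
print(pose()[:2],ctrl.observe()['dq'].round(3))
q,r=modelfit('w5',0,(12,40),(456,255),60); print(len(q),r,np.percentile(q[:,2],[5,50,95]))
for lo,hi in((14,20),(26,32)):
        k=(q[:,2]>lo)&(q[:,2]<hi);print(lo,k.sum(),rect(q[k,:2]))
z=np.load('pics/w5.npz')
K,T=z['K'],z['T'];P=np.linalg.inv(T)@np.array([456,255,29,1]);print('B px',K[0,0]*P[0]/-P[2]+K[0,2],K[1,1]*P[1]/P[2]+K[1,2])
E
```

```text
(array([475.4553854 , 199.16556554, 191.73203815]), np.float64(150.89413300383697)) [-0.006  0.001 -0.009  0.001 -0.     0.002  0.009]
3537 (array([456. , 258.6]), array([66.4, 48.6]), -9.4) [16.39102666 28.61645787 30.17717815]
14 1036 (array([456. , 258.6]), array([66.4, 48.6]), -9.4)
26 2473 (array([455.9, 258.5]), array([58.2, 36.2]), -9.5)
B px 360.3775302194085 132.9878251993578
```

```bash
python3 - <<'E'
from plan import *
plan([(456,258.6,80),(456,258.6,45)],170.6)
E
```

```text
[[[1.15, 1.06, 2.79], -3.9], [[1.07, 1.14, 2.8], -4.0], [[0.99, 1.21, 2.79], -3.9], [[0.91, 1.27, 2.79], -4.0], [[-0.0, 0.0, 3.5], -3.9]]
end [456.  258.6  45. ] 170.6
```

Call:
move_arm(deltas=[[[1.15, 1.06, 2.79], -3.9], [[1.07, 1.14, 2.8], -4.0], [[0.99, 1.21, 2.79], -3.9], [[0.91, 1.27, 2.79], -4.0], [[0, 0, 3.5], -3.9]])

```text
t: 3.6
position: [454.8, 263.4, 45.1]
orientation: [0.001, 0.078, 0.997, 0.002]
wrist_force: [0.4, 0.2, 0.8]
width: 85.3
```

Call:
move_arm(deltas=[[[0, 0, 0], 0], [[0, 0, 0], 0], [[0, 0, 0], 0]])

```text
t: 3.85
position: [455.9, 259.9, 46.4]
orientation: [0.0, 0.081, 0.997, 0.0]
wrist_force: [-0.5, 0.4, 0.6]
width: 85.3
```

```bash
python3 - <<'E'
from plan import *
p,h,M,s=pose();print(p,h,M.round(4),s['wrist_force'])
plan([(456,258.6,17.5)],170.6,step=10)
E
```

```text
[455.85366201 259.88158277  46.38303061] 170.65619093473032 [[-9.867e-01  1.624e-01  7.000e-04]
 [ 1.624e-01  9.867e-01  2.000e-04]
 [-7.000e-04  3.000e-04 -1.000e+00]] [-0.462177    0.38584984  0.55795193]
[[[-0.01, -0.04, 0.96], 0.0], [[-0.01, -0.04, 0.97], 0.0], [[-0.02, -0.04, 0.96], 0.1]]
end [456.1 258.6  17.5] 170.6
```

Call:
move_arm(deltas=[[[0, -0.1, 1.0], 0], [[0, 0, 1.0], 0], [[0, 0, 0.85], 0], [[0, 0, 0], 0], [[0, 0, 0], 0]])

```text
t: 4.27
position: [454.6, 258.7, 16.3]
orientation: [-0.0, 0.08, 0.997, -0.0]
wrist_force: [-0.0, -0.6, -0.0]
width: 85.3
```

Call:
move_arm(deltas=[[[0, 0, 0], 0], [[0, 0, 0], 0], [[0, 0, 0], 0], [[0, 0, 0], 0], [[0, 0, 0], 0]], claw=0, newtons=30)

```text
t: 4.68
position: [455.0, 259.2, 17.1]
orientation: [0.0, 0.08, 0.997, 0.0]
wrist_force: [-0.0, 0.2, 2.6]
width: 35.4
```

Call:
move_arm(deltas=[[[0, 0, 0], 0], [[0, 0, 0], 0], [[0, 0, 0], 0], [[0, 0, 0], 0], [[0, 0, 0], 0]])

```text
t: 5.1
position: [455.0, 259.2, 17.0]
orientation: [0.0, 0.08, 0.997, 0.0]
wrist_force: [-1.0, -0.8, 5.9]
width: 34.9
```

```bash
python3 - <<'E'
from plan import *; from case import *
C3=case('w3')[2];C4=case('w4')[2]
for f in('w3','w4'):
    im,p=cloud(f);q=p.reshape(-1,3);a=np.radians(-14.3);d=q[:,:2]-[543.7,-.7]
    x=d@[np.cos(a),np.sin(a)];y=d@[-np.sin(a),np.cos(a)];c=im.reshape(-1,3).astype(int)
    k=(abs(x)<45)&(abs(y)<34)&(q[:,2]>34)&(q[:,2]<40)&(np.ptp(c,axis=1)<40)&(c.min(1)>110)
    print(k.sum(),rect(q[k,:2]))
    for r in((-27,-20),(20,27)):
        m=k&(y>r[0])&(y<r[1])&(abs(x)<30);print(m.sum(),y[m].mean().round(2) if m.any() else 0, np.polyfit(x[m],y[m],1).round(3) if m.sum()>5 else 0)
    B=(c[:,1]>c[:,0]+20)&(c[:,1]>c[:,2]+15)&(abs(x)<36)&(abs(y)<28); print('pcb',B.sum(),rect(q[B,:2]),np.nanmedian(q[B,2]))
E
```

```text
[422. 122.] 85 [532.8  28.1  42.8] [30.7 47.6]
[448. 150.] 93 [567.1  19.3  43.1] [32.2 47.9]
[380. 161.] 81 [520.1 -20.7  43.5] [31.6 47.9]
[405. 187.] 82 [554.9 -29.5  42.9] [31.5 47.7]
[269. 245.] 120 [533.5  29.9  38.9] [25.9 47.6]
[293. 269.] 113 [568.2  20.9  38.6] [26.3 47.5]
[231. 279.] 63 [520.7 -19.5  44.2] [40.2 48.1]
[256. 303.] 62 [555.1 -28.6  44.1] [40.2 47.5]
302 (array([556.1,  -5.4]), array([53.7, 44.2]), 79.4)
32 -23.07 [-6.0000e-03 -2.2961e+01]
102 22.78 [-0.027 23.019]
pcb 1383 (array([546.7,  -1.4]), array([56.8, 39.8]), -14.3) 20.12319519584844
452 (array([544.6,  -1. ]), array([66.2, 49.3]), -14.1)
118 -22.11 [ 1.0000e-03 -2.2104e+01]
116 22.73 [-4.0000e-03  2.2709e+01]
pcb 922 (array([544.8,  -0.8]), array([60.6, 42.9]), -15.0) 19.991042346488058
```

Call:
move_arm(deltas=[[[0, 0, -1], 0], [[0, 0, -2.5], 0], [[0, 0, -4], 0], [[0, 0, -3], 0], [[0, 0, 0], 0]])

```text
t: 5.52
position: [456.9, 261.5, 127.6]
orientation: [0.003, 0.079, 0.997, 0.002]
wrist_force: [1.3, 0.6, -0.5]
width: 35.5
```

```bash
python3 - <<'E'
from plan import *
print(pose()[:2],ctrl.observe()['width'])
plan([(540,150,135),(635,20,140),(640,-15,140)],160)
E
```

```text
(array([456.928076  , 261.46794643, 127.559373  ]), np.float64(170.90088531254435)) 35.45913644243954
[[[-2.49, -2.42, -0.19], 1.1], [[-2.54, -2.38, -0.18], 1.1], [[-2.58, -2.32, -0.19], 1.1], [[-2.63, -2.28, -0.18], 1.1], [[-2.45, -2.08, -0.1], 1.1]]
[[[-2.5, -2.04, -0.1], 1.1], [[-2.53, -1.99, -0.1], 1.1], [[-2.57, -1.94, -0.1], 1.1], [[-2.61, -1.89, -0.1], 1.1], [[-1.61, -3.15, -0.0], 1.0]]
end [640. -15. 140.] 160.0
```

```bash
python3 - <<'E'
from plan import *
plan([(543.4,-.4,85)],165.8)
E
```

```text
[[[-1.81, -3.5, 0.61], 0.7], [[-1.86, -3.47, 0.61], 0.7], [[-1.89, -3.46, 0.6], 0.7], [[-1.94, -3.43, 0.61], 0.8], [[-1.99, -3.4, 0.61], 0.7]]
[[[-2.02, -3.38, 0.61], 0.8], [[-2.08, -3.35, 0.61], 0.7]]
end [ 5.434e+02 -4.000e-01  8.500e+01] 165.8
```

Call:
move_arm(deltas=[[[-1.81, -3.5, 0.6], 0.7], [[-1.86, -3.47, 0.6], 0.7], [[-1.89, -3.46, 0.6], 0.7], [[-1.94, -3.43, 0.6], 0.8], [[-1.99, -3.4, 0.6], 0.7]])

```text
t: 5.93
position: [516.7, 70.0, 91.7]
orientation: [0.0, 0.111, 0.994, -0.0]
wrist_force: [0.8, -0.4, -0.4]
width: 35.4
```

Call:
move_arm(deltas=[[[-2.02, -3.38, 0.6], 0.8], [[-2.08, -3.35, 0.6], 0.7], [[0, 0, 0], 0], [[0, 0, 0], 0], [[0, 0, 0], 0]])

```text
t: 6.35
position: [540.9, -2.6, 79.7]
orientation: [-0.0, 0.124, 0.992, 0.0]
wrist_force: [0.5, 0.1, -0.0]
width: 35.5
```

```bash
python3 - <<'E'
from plan import *
snap('wrist','w6');p,h,M,s=pose();print(p,h,s['wrist_force'],s['dq'].round(3),s['width'],M[2])
plan([(543.4,-.4,60)],165.8,step=9)
E
```

```text
[540.85237513  -1.70000707  79.932572  ] 165.84682123711735 [ 0.35215443 -0.79657132 -0.86119645] [-0.019 -0.005 -0.007  0.001  0.003  0.003  0.   ] 34.98201522476798 [ 2.36928465e-04  7.76716932e-04 -9.99999670e-01]
[[[-0.07, 0.06, 0.66], 0.0], [[-0.07, 0.07, 0.67], 0.0], [[-0.08, 0.06, 0.66], 0.0]]
end [ 5.435e+02 -4.000e-01  6.000e+01] 165.8
```

View pics/w6.png

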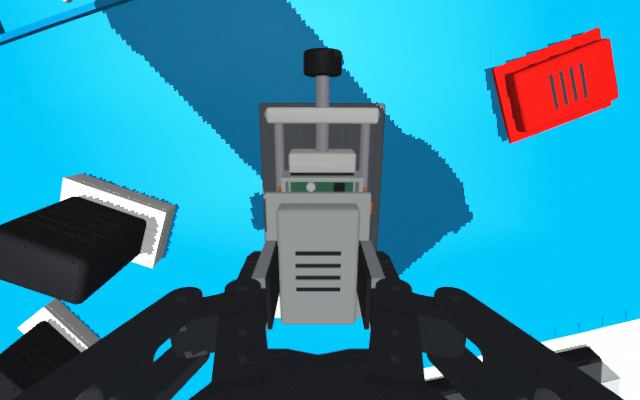

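The cover is held level and aligned over the case. Cover at (318,260), case edge (320,185). From this frame I measure the cover's offset in the hand.

```bash
python3 - <<'E'
from plan import *; from case import *
im,p=cloud('w6');q=p.reshape(-1,3);c=im.reshape(-1,3).astype(int)
tcp=np.array([540.85,-1.7]);a=np.radians(165.85);d=q[:,:2]-tcp
x=d@[np.cos(a),np.sin(a)];y=d@[np.sin(a),-np.cos(a)]
v,u=np.mgrid[:400,:640];roi=((u>255)&(u<380)&(v>170)&(v<330)).ravel()
g=roi&(c.min(1)>80)&(np.ptp(c,axis=1)<30)
for lo,hi in((87,96),(76,85)):
    k=g&(q[:,2]>lo)&(q[:,2]<hi); print(lo,k.sum(),np.percentile(x[k],[1,99]).round(1),np.percentile(y[k],[1,99]).round(1),np.median(q[k,2]).round(1))
    print(rect(np.c_[x[k],y[k]]))
# case edges: light side walls
C=case('w6')[2]
E
```

```text
87 8879 [-28.4  27.7] [-19.   18.9] 91.6
(array([-0.7, -0.5]), array([57.8, 48.2]), -0.7)
76 2325 [-33.   31.9] [-24.6  23. ] 79.8
(array([-1.3, -0.6]), array([66.7, 48.2]), -0.3)
```

Call:
move_arm(deltas=[[[-0.1, 0.1, 0.5], 0], [[-0.15, 0.14, 1.0], 0], [[0, 0, 1.0], 0], [[0, 0, 0], 0], [[0, 0, 0], 0]])

```text
t: 6.82
position: [543.3, -0.6, 53.6]
orientation: [-0.001, 0.123, 0.992, -0.0]
wrist_force: [0.7, 0.8, -0.4]
width: 35.3
```

```bash
python3 - <<'E'
from plan import *
p,h,M,s=pose();print(p,h,s['wrist_force'],s['dq'].round(3),s['width'])
plan([(543.8,0,46.5)],165.8,step=3)
E
```

```text
[543.32664734  -0.61876118  53.58739891] 165.84432798106107 [ 0.69481581  0.77925836 -0.44814656] [ 0.01  -0.016 -0.012 -0.013 -0.006  0.006  0.004] 35.31318206077975
[[[-0.01, 0.02, 0.24], 0.0], [[-0.01, 0.03, 0.23], 0.0], [[-0.01, 0.02, 0.24], 0.0]]
end [543.8  -0.   46.5] 165.8
```

Call:
move_arm(deltas=[[[0, 0.04, 0.2], 0], [[0, 0, 0.2], 0], [[0, 0, 0.2], 0], [[0, 0, 0], 0], [[0, 0, 0], 0]])

```text
t: 7.23
position: [544.3, -0.9, 48.7]
orientation: [-0.0, 0.124, 0.992, -0.0]
wrist_force: [1.0, -0.1, -1.6]
width: 35.4
```

```bash
python3 - <<'E'
from plan import *
p,h,M,s=pose();print(p,h,s['wrist_force'],s['wrist_torque'],s['dq'].round(3),s['width'])
E
```

```text
[544.25720311  -0.88013341  48.68950987] 165.7693957299685 [ 0.99244045 -0.08373444 -1.58083254] [ 0.02477035 -0.03828597 -0.01063475] [-0.    -0.003 -0.002 -0.002 -0.002  0.001  0.001] 35.40151632523557
```

Call:
move_arm(deltas=[[[0, 0.04, 0.1], 0], [[0, 0, 0.1], 0], [[0, 0, 0], 0], [[0, 0, 0], 0]])

```text
t: 7.57
position: [544.5, -0.9, 46.8]
orientation: [0.0, 0.124, 0.992, -0.0]
wrist_force: [-0.8, -2.0, 1.1]
width: 35.0
```

Call:
move_arm(deltas=[[[0, 0, 0], 0], [[0, 0, 0], 0], [[0, 0, 0], 0], [[0, 0, 0], 0], [[0, 0, 0], 0]], claw=0.75)

```text
t: 7.98
position: [544.4, -0.2, 46.6]
orientation: [-0.0, 0.124, 0.992, 0.0]
wrist_force: [-0.5, 0.3, 0.7]
width: 63.8
```

Call:
move_arm(deltas=[[[0, 0, -1], 0], [[0, 0, -3], 0], [[0, 0, -4], 0], [[0, 0, -4], 0], [[-2, 0, -1], 0]])

```text
t: 8.4
position: [564.0, -2.8, 183.6]
orientation: [0.003, 0.122, 0.992, 0.0]
wrist_force: [1.0, 0.8, 0.5]
width: 63.9
```

Call:
move_arm(deltas=[[[-4, 0, 0], 0], [[-2, 0, 0], 0], [[0, 0, 0], 0], [[0, 0, 0], 0], [[0, 0, 0], 0]])

```text
t: 8.82
position: [621.1, -19.3, 176.8]
orientation: [-0.0, 0.123, 0.992, 0.0]
wrist_force: [-0.4, -0.1, 0.0]
width: 64.2
```

```bash
python3 - <<'E'
from plan import *; from case import *
snap('wrist','w7');p,h,M,s=pose();print(p,h,s['dq'].round(3),s['width'])
im,pp=cloud('w7');q=pp.reshape(-1,3);c=im.reshape(-1,3).astype(int)
n=np.hypot(q[:,0]-544.5,q[:,1]+.7)<45
for lo,hi in((55,64),(45,50.5)):
    k=n&(q[:,2]>lo)&(q[:,2]<hi)&(np.ptp(c,axis=1)<40);print(k.sum(),rect(q[k,:2]),np.percentile(q[k,2],[5,50,95]))
    if lo==55: A=np.c_[q[k],np.ones(k.sum())];print('tilt',np.linalg.lstsq(np.c_[q[k,:2]-[544.5,0],np.ones(k.sum())],q[k,2],rcond=None)[0].round(4))
case('w7')
a=cv2.imread('pics/w7.png'); cv2.imwrite('pics/w7c.png',a)
E
```

```text
[620.91769733 -19.30161215 176.83151822] 165.8429537061114 [ 0.    -0.006  0.001  0.003  0.004 -0.004 -0.002] 64.38152075146944
3650 (array([545.5,  -1.3]), array([57.1, 36.2]), -14.4) [57.48148745 58.75931542 59.92440174]
tilt [-2.30000e-03  6.10000e-03  5.87452e+01]
1500 (array([545.4,  -1.2]), array([65.5, 48.5]), -14.2) [45.6023822  46.78820139 48.05554252]
[283.  71.] 53 [521.4 -21.6  45.5] [34.8 48.3]
[350.  71.] 49 [534.2  28.9  46. ] [40.9 48.3]
[284. 116.] 48 [555.5 -30.7  45.8] [36.8 48.4]
[348. 117.] 38 [568.7  20.1  47. ] [46.1 48.2]
```

View pics/w7c.png

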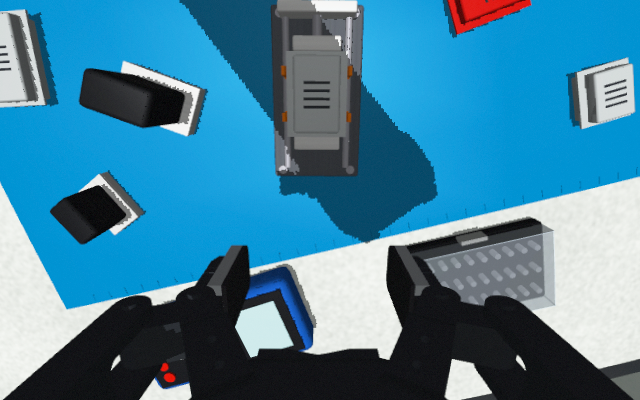

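The cover lies level on the catches (315,90): top at 58.7 mm, against 59.5 expected, tilt under 0.4°, centred within 1 mm. The small tool is at (100,210). Going to it.

```bash
python3 - <<'E'
from plan import *
plan([(600,-120,190),(540,-250,190)],20.5)
E
```

```text
[[[-0.14, -3.43, -0.44], 6.9], [[-0.56, -3.38, -0.44], 6.9], [[-0.96, -3.29, -0.44], 6.9], [[-0.62, -3.52, 0.0], 6.9], [[-1.05, -3.43, 0.0], 6.9]]
[[[-1.45, -3.27, 0.0], 6.9], [[-1.83, -3.08, 0.0], 6.9], [[0.0, 0.0, 0.0], 6.9], [[0.0, 0.0, 0.0], 6.9], [[0.0, 0.0, 0.0], 6.9]]
[[[0.0, 0.0, 0.0], 6.9], [[0.0, 0.0, 0.0], 6.9], [[0.0, 0.0, 0.0], 6.9], [[0.0, 0.0, 0.0], 7.0], [[0.0, 0.0, 0.0], 6.9]]
[[[0.0, 0.0, 0.0], 7.0], [[0.0, 0.0, 0.0], 6.9], [[0.0, 0.0, 0.0], 7.0], [[0.0, 0.0, 0.0], 6.9], [[0.0, 0.0, 0.0], 7.0]]
[[[0.0, -0.0, 0.0], 6.9]]
end [ 540. -250.  190.] 20.5
```

Call:
move_arm(deltas=[[[-0.14, -3.43, -0.44], 6.9], [[-0.56, -3.38, -0.44], 6.9], [[-0.96, -3.29, -0.44], 6.9], [[-0.62, -3.52, 0.0], 6.9], [[-1.05, -3.43, 0.0], 6.9]], claw=1)

```text
t: 9.28
position: [569.6, -186.4, 190.5]
orientation: [0.0, 0.415, 0.91, 0.0]
wrist_force: [0.2, -0.1, 0.4]
width: 85.3
```

Call:
move_arm(deltas=[[[-1.45, -3.27, 0.0], 6.9], [[-1.83, -3.08, 0.0], 6.9], [[0, 0, 0], 6.9], [[0, 0, 0], 6.9], [[0, 0, 0], 6.9]])

```text
t: 9.7
position: [539.5, -250.9, 190.2]
orientation: [-0.0, 0.667, 0.745, -0.0]
wrist_force: [0.3, 0.1, 0.4]
width: 85.5
```

Call:
move_arm(deltas=[[[0, 0, 0], 6.9], [[0, 0, 0], 6.9], [[0, 0, 0], 6.9], [[0, 0, 0], 7.0], [[0, 0, 0], 6.9]])

```text
t: 10.12
position: [540.0, -249.7, 190.2]
orientation: [-0.0, 0.858, 0.514, 0.0]
wrist_force: [0.6, -0.0, -0.7]
width: 85.2
```

Call:
move_arm(deltas=[[[0, 0, 0], 7.0], [[0, 0, 0], 6.9], [[0, 0, 0], 7.0], [[0, 0, 0], 6.9], [[0, 0, 0], 7.0]])

```text
t: 10.53
position: [540.0, -249.7, 190.2]
orientation: [-0.0, 0.972, 0.234, 0.0]
wrist_force: [-0.7, 0.5, -0.0]
width: 85.4
```

Call:
move_arm(deltas=[[[0, 0, 0], 6.9], [[0, 0, 0], 0], [[0, 0, 0], 0], [[0, 0, 0], 0], [[0, 0, 0], 0]])

```text
t: 10.95
position: [540.5, -250.5, 190.0]
orientation: [-0.0, 0.984, 0.179, 0.0]
wrist_force: [-0.3, -0.2, 0.0]
width: 85.4
```

```bash
cat > tl.py <<'E'
from plan import *; from case import *
def tool(f,g,r=50):
    im,pp=cloud(f);q=pp.reshape(-1,3)
    n=np.hypot(q[:,0]-g[0],q[:,1]-g[1])<r
    for lo,hi in((10,18),(20,80),(58,72)):
        k=n&(q[:,2]>lo)&(q[:,2]<hi)
        if k.sum()>10:print(lo,k.sum(),rect(q[k,:2]),np.percentile(q[k,2],[5,50,95]).round(1))
E
python3 - <<'E'
from tl import *
snap('wrist','w8');p,h,M,s=pose();print(p,h,s['dq'].round(3),s['width'],s['joint_pos'].round(2))
tool('w8',(593,-231))
E
```

```text
[ 540.55424168 -250.59606726  189.93886979] 20.60221909864664 [ 0.001  0.004  0.002 -0.004 -0.002  0.    -0.01 ] 85.08501694235831 [ 0.54  0.41 -0.25  1.71  0.12  1.04 -0.96]
10 745 (array([ 593.4, -227.6]), array([54.1, 33.9]), 21.3) [14.4 15.6 16.8]
20 1368 (array([ 593.2, -227.6]), array([39.8, 21.8]), 21.0) [62.3 64.4 65.6]
58 1368 (array([ 593.2, -227.6]), array([39.8, 21.8]), 21.0) [62.3 64.4 65.6]
```

```bash
python3 - <<'E'
from plan import *
plan([(593.3,-227.6,85)],21)
E
```

```text
[[[1.92, -0.1, 3.5], -0.1], [[1.91, -0.09, 3.5], -0.1], [[1.92, -0.1, 3.49], -0.2]]
end [ 593.3 -227.6   85. ] 21.0
```

Call:
move_arm(deltas=[[[1.9, -0.1, 3.5], -0.1], [[1.9, -0.1, 3.5], -0.1], [[1.9, -0.1, 3.5], -0.2], [[0, 0, 0], 0], [[0, 0, 0], 0]])

```text
t: 11.42
position: [591.9, -226.3, 82.0]
orientation: [-0.002, 0.983, 0.183, -0.002]
wrist_force: [1.0, -0.1, 2.0]
width: 85.5
```

```bash
python3 - <<'E'
from plan import *
p,h,M,s=pose();print(p,h,s['dq'].round(3))
plan([(593.3,-227.6,20)],21,step=20)
E
```

```text
[ 591.87283875 -226.2930879    82.00873103] 21.038792848612395 [ 0.023 -0.075  0.016 -0.026  0.002  0.017  0.002]
[[[0.02, 0.04, 1.55], 0.0], [[0.02, 0.05, 1.55], 0.0], [[0.02, 0.04, 1.55], 0.0], [[0.03, 0.04, 1.55], 0.0]]
end [ 593.3 -227.6   20. ] 21.0
```

Call:
move_arm(deltas=[[[0.03, 0.05, 1.5], 0], [[0.03, 0.05, 2], 0], [[0, 0, 1.5], 0], [[0, 0, 0.8], 0], [[0, 0, 0], 0]])

```text
t: 11.83
position: [593.1, -229.4, 27.0]
orientation: [0.0, 0.984, 0.181, -0.0]
wrist_force: [0.0, 0.2, 0.5]
width: 85.2
```

Call:
move_arm(deltas=[[[0, 0, 0], 0], [[0, 0, 0], 0]])

```text
t: 12.0
position: [594.8, -229.2, 28.7]
orientation: [0.001, 0.983, 0.181, 0.001]
wrist_force: [-0.3, 0.2, 0.3]
width: 85.3
```

Call:
move_arm(deltas=[[[-0.08, -0.18, 0.4], 0], [[0, 0, 0.45], 0], [[0, 0, 0], 0], [[0, 0, 0], 0], [[0, 0, 0], 0]])

```text
t: 12.42
position: [592.5, -227.1, 18.4]
orientation: [-0.0, 0.983, 0.181, -0.0]
wrist_force: [0.4, -0.4, -0.4]
width: 85.1
```

Call:
move_arm(deltas=[[[0, 0, 0], 0], [[0, 0, 0], 0], [[0, 0, 0], 0], [[0, 0, 0], 0], [[0, 0, 0], 0]], claw=0, newtons=80)

```text
t: 12.83
position: [592.6, -227.2, 18.4]
orientation: [0.0, 0.983, 0.181, 0.0]
wrist_force: [0.5, -0.2, 0.9]
width: 25.7
```

Call:
move_arm(deltas=[[[0, 0, 0], 0], [[0, 0, 0], 0], [[0, 0, 0], 0], [[0, 0, 0], 0], [[0, 0, 0], 0]])

```text
t: 13.25
position: [592.8, -227.3, 18.6]
orientation: [0.0, 0.983, 0.181, 0.0]
wrist_force: [0.8, -0.1, 1.9]
width: 21.3
```

```bash
python3 - <<'E'
from tl import *
snap('wrist','w9');p,h,M,s=pose();print(p,h,s['dq'].round(3),s['width'],s['wrist_force'],M[2])
tool('w9',(593,-227))
E
```

```text
[ 592.78739419 -227.31928436   18.63281464] 20.87264943319105 [-0.     0.001  0.001  0.001  0.    -0.001 -0.001] 21.299105519276115 [ 0.01646886 -1.27687272  3.07846062] [ 4.06878270e-04  4.54532652e-04 -9.99999814e-01]
10 1912 (array([ 609.6, -220.6]), array([34.2, 19.6]), -69.1) [12.1 15.5 16.5]
20 20489 (array([ 595.3, -225.8]), array([97.1, 36.7]), -70.9) [33.9 65.  77.9]
58 9735 (array([ 595.3, -226.1]), array([90.7, 36.8]), -69.9) [60.7 64.5 71.1]
```

Call:
move_arm(deltas=[[[0, 0, -1], 0], [[0, 0, -2.5], 0], [[0, 0, -4], 0], [[0, 0, -3.5], 0], [[0, 0, 0], 0]])

```text
t: 13.72
position: [596.2, -227.9, 136.2]
orientation: [0.002, 0.983, 0.181, 0.005]
wrist_force: [1.0, -0.4, -1.1]
width: 21.0
```

```bash
python3 - <<'E'
from plan import *
p,h,M,s=pose();print(p,h,s['width'])
plan([(545,-.9,105)],-14.3,step=36,start=((592.8,-227.3,128.6),20.9))
E
```

```text
[ 596.22732231 -227.94142959  136.18114546] 20.877340608765458 20.995710703905868
[[[0.52, -3.27, 0.34], 5.0], [[0.23, -3.29, 0.33], 5.0], [[-0.06, -3.31, 0.34], 5.0], [[-0.35, -3.28, 0.34], 5.0], [[-0.63, -3.25, 0.34], 5.1]]
[[[-0.92, -3.17, 0.33], 5.0], [[-1.19, -3.09, 0.34], 5.1]]
end [545.   -0.9 105. ] -14.3
```

Call:
move_arm(deltas=[[[0.52, -3.27, 0.3], 5.0], [[0.23, -3.29, 0.3], 5.0], [[-0.06, -3.31, 0.3], 5.0], [[-0.35, -3.28, 0.3], 5.0], [[-0.63, -3.25, 0.3], 5.1]])

```text
t: 14.13
position: [557.4, -64.0, 113.3]
orientation: [-0.0, 0.999, -0.039, -0.0]
wrist_force: [-0.3, 0.5, -1.8]
width: 20.9
```

Call:
move_arm(deltas=[[[-0.92, -3.17, 0.3], 5.0], [[-1.19, -3.09, 0.3], 5.1], [[0, 0, 0], 0], [[0, 0, 0], 0], [[0, 0, 0], 0]])

```text
t: 14.55
position: [544.7, -0.9, 107.5]
orientation: [0.0, 0.992, -0.124, -0.0]
wrist_force: [0.1, -1.0, -3.6]
width: 21.1
```

```bash
python3 - <<'E'
from tl import *
snap('wrist','w10');p,h,M,s=pose();print(p,h,s['dq'].round(3),s['width'],M[2])
im,pp=cloud('w10');q=pp.reshape(-1,3);a=np.radians(h);d=q-p
x=d[:,:2]@[np.cos(a),np.sin(a)];y=d[:,:2]@[np.sin(a),-np.cos(a)]
for z0,l in((p[2]-2.6,'foot top'),(p[2]+46.4,'handle top')):
    k=(abs(q[:,2]-z0)<2.5)&(abs(x)<32)&(abs(y)<19);print(l,k.sum(),np.percentile(x[k],[1,99]).round(1),np.percentile(y[k],[1,99]).round(1),np.median(q[k,2])-z0)
plan([(545,-.9,80)],-14.3,step=10)
E
```

```text
[544.87545128  -1.83652265 107.47136033] -14.333425449839396 [ 0.017  0.003  0.005 -0.004 -0.001 -0.001 -0.006] 20.759039857224295 [ 5.80737064e-05  7.07710661e-04 -9.99999748e-01]
foot top 1772 [ 8.4 27.1] [-18.   15.5] -0.4119252922269112
handle top 5854 [-14.2  19.6] [-17.5  17.3] -0.5509959598552712
[[[-0.0, -0.03, 0.92], -0.0], [[-0.01, -0.03, 0.91], -0.0], [[-0.0, -0.03, 0.92], -0.0]]
end [545.   -0.9  80. ] -14.3
```

View pics/w10.png

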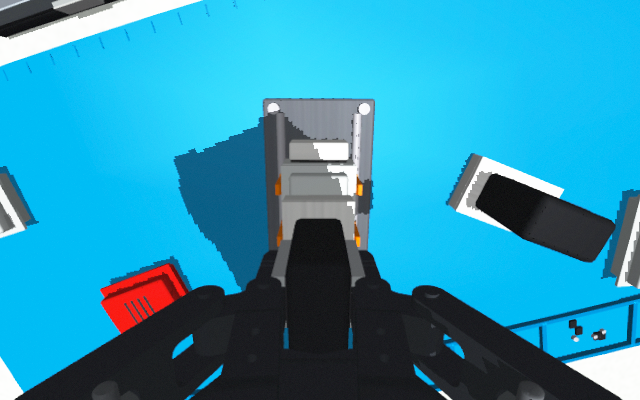

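The tool is held square, its foot at (318,220) aligned with the cover and case. Lowering.

Call:
move_arm(deltas=[[[0, -0.05, 0.9], 0], [[0, 0, 1.0], 0], [[0, 0, 0.9], 0], [[0, 0, 0], 0], [[0, 0, 0], 0]])

```text
t: 15.02
position: [544.2, -0.8, 78.1]
orientation: [0.0, 0.992, -0.125, -0.001]
wrist_force: [-0.0, -0.5, -1.7]
width: 20.9
```

Call:
move_arm(deltas=[[[0, 0, 0], 0], [[0, 0, 0], 0]])

```text
t: 15.18
position: [545.2, -0.3, 79.6]
orientation: [-0.0, 0.992, -0.125, 0.0]
wrist_force: [-0.6, -0.5, -1.3]
width: 20.7
```

Call:
move_arm(deltas=[[[0, 0, 0.15], 0], [[0, 0, 0.15], 0], [[0, 0, 0.15], 0], [[0, 0, 0.1], 0], [[0, 0, 0], 0]])

```text
t: 15.6
position: [545.2, -0.2, 74.1]
orientation: [-0.0, 0.992, -0.125, 0.0]
wrist_force: [-1.0, -0.5, 0.5]
width: 21.4
```

Call:
move_arm(deltas=[[[0, 0, 0.1], 0], [[0, 0, 0.1], 0], [[0, 0, 0], 0]])

```text
t: 15.85
position: [545.8, -0.3, 72.8]
orientation: [-0.0, 0.992, -0.125, 0.001]
wrist_force: [-0.6, -1.0, 5.8]
width: 21.1
```

Call:
move_arm(deltas=[[[0, 0, 0.1], 0], [[0, 0, 0.1], 0], [[0, 0, 0], 0]])

```text
t: 16.1
position: [546.4, -0.3, 71.5]
orientation: [-0.0, 0.992, -0.125, 0.002]
wrist_force: [-1.4, -0.6, 11.3]
width: 21.4
```

Call:
move_arm(deltas=[[[0, 0, 0.1], 0], [[0, 0, 0.1], 0], [[0, 0, 0], 0]])

```text
t: 16.35
position: [545.6, -0.3, 68.2]
orientation: [-0.0, 0.992, -0.125, 0.001]
wrist_force: [0.3, 0.0, -2.3]
width: 21.2
```

Call:
move_arm(deltas=[[[0, 0, 0.1], 0], [[0, 0, 0.1], 0], [[0, 0, 0], 0]])

```text
t: 16.6
position: [545.0, -0.3, 67.0]
orientation: [0.0, 0.992, -0.125, 0.0]
wrist_force: [-4.6, -0.2, 16.5]
width: 20.9
```

Call:
move_arm(deltas=[[[0, 0, 0.1], 0], [[0, 0, 0.1], 0], [[0, 0, 0], 0]])

```text
t: 16.85
position: [545.1, -0.3, 66.9]
orientation: [0.0, 0.992, -0.125, 0.0]
wrist_force: [-11.8, -1.4, 36.2]
width: 21.2
```

Call:
move_arm(deltas=[[[0, 0, -0.3], 0], [[0, 0, -0.8], 0], [[0, 0, -2], 0], [[0, 0, -2.5], 0], [[0, 0, 0], 0]])

```text
t: 17.27
position: [547.0, -0.0, 123.5]
orientation: [-0.0, 0.992, -0.125, 0.002]
wrist_force: [1.4, -0.8, -1.8]
width: 21.1
```

Call:
move_arm(deltas=[[[-3, 0, 0], 0], [[-4, 0, 0], 0], [[-2, 0, 0], 0], [[0, 0, 0], 0], [[0, 0, 0], 0]])

```text
t: 17.68
position: [456.7, 22.2, 119.6]
orientation: [0.0, 0.992, -0.124, -0.0]
wrist_force: [0.9, -0.3, -1.9]
width: 20.7
```

```bash
cat > cov.py <<'E'
from tl import *
def cov(f):
    im,pp=cloud(f);q=pp.reshape(-1,3);c=im.reshape(-1,3).astype(int)
    n=(np.hypot(q[:,0]-545,q[:,1]+.9)<40)&(np.ptp(c,axis=1)<40)
    for lo,hi in((47,56),(36,42)):
        k=n&(q[:,2]>lo)&(q[:,2]<hi)
        if k.sum()<20: print(lo,'few');continue
        print(lo,k.sum(),rect(q[k,:2]),np.percentile(q[k,2],[5,50,95]).round(1),'tilt',np.linalg.lstsq(np.c_[q[k,:2]-[545,-.9],np.ones(k.sum())],q[k,2],rcond=None)[0].round(4))
    case(f)
E
python3 - <<'E'
from cov import *
snap('wrist','w11');p,h,M,s=pose();print(p,h,s['dq'].round(3),s['wrist_force'])
cov('w11')
E
```

```text
[457.99576545  22.02547505 119.80925934] -14.308043048618098 [ 0.005  0.018  0.008 -0.031  0.    -0.001  0.001] [ 0.37674276  0.27114823 -1.96823818]
47 5901 (array([ 5.465e+02, -2.000e-01]), array([58. , 36.3]), -14.6) [49.7 51.  52.2] tilt [ 1.70000e-03 -1.00000e-04  5.09964e+01]
36 2200 (array([ 5.458e+02, -5.000e-01]), array([67.9, 49.2]), -14.6) [36.9 39.  40.2] tilt [9.10000e-03 2.00000e-03 3.89253e+01]
[279.  41.] 155 [567.9  18.9  44.6] [39.3 48.1]
[360.  42.] 164 [555.2 -29.5  43.5] [30.6 47.9]
[280. 101.] 118 [533.5  27.7  45. ] [41.2 47.8]
[358. 101.] 120 [521.2 -20.4  45.4] [41.8 47.7]
```

Cover home: top at 51.0 mm (51.5 expected), level within 0.1°. All four catches show at their usual places. Returning the tool.

```bash
python3 - <<'E'
from plan import *
plan([(580,-70,138),(593,-227.5,110),(593,-227.5,75)],21,step=38)
E
```

```text
[[[2.82, 1.18, -0.36], -3.2], [[2.75, 1.34, -0.37], -3.2], [[2.67, 1.48, -0.36], -3.2], [[2.58, 1.64, -0.37], -3.2], [[2.49, 1.77, -0.36], -3.2]]
[[[0.17, 3.16, 0.56], -3.2], [[-0.01, 3.16, 0.56], -3.2], [[-0.19, 3.15, 0.56], -3.2], [[-0.36, 3.14, 0.56], -3.2], [[-0.54, 3.12, 0.56], -3.3]]
[[[0.0, -0.0, 3.5], -3.2]]
end [ 593.  -227.5   75. ] 21.0
```

Call:
move_arm(deltas=[[[2.8, 1.2, -0.4], -3.2], [[2.75, 1.35, -0.4], -3.2], [[2.65, 1.5, -0.4], -3.2], [[2.6, 1.65, -0.4], -3.2], [[2.5, 1.75, -0.4], -3.2]])

```text
t: 18.15
position: [581.6, -72.1, 139.6]
orientation: [0.0, 1.0, 0.016, 0.0]
wrist_force: [0.5, 1.0, -2.5]
width: 21.1
```

Call:
move_arm(deltas=[[[0.15, 3.15, 0.6], -3.2], [[0, 3.15, 0.6], -3.2], [[-0.2, 3.15, 0.6], -3.2], [[-0.35, 3.15, 0.6], -3.2], [[-0.55, 3.1, 0.6], -3.3]])

```text
t: 18.57
position: [592.9, -230.1, 108.7]
orientation: [0.0, 0.988, 0.155, -0.0]
wrist_force: [0.4, -0.4, -1.3]
width: 21.4
```

Call:
move_arm(deltas=[[[0, 0, 2.0], -3.2], [[0, 0, 2.5], 0], [[0, 0, 2.0], 0], [[0, 0, 0], 0], [[0, 0, 0], 0]])

```text
t: 18.98
position: [591.8, -227.9, 43.3]
orientation: [-0.001, 0.983, 0.182, -0.001]
wrist_force: [-0.4, 0.1, -1.5]
width: 21.1
```

Call:
move_arm(deltas=[[[0, 0, 0], 0], [[0, 0, 0], 0]])

```text
t: 19.15
position: [593.6, -228.0, 46.3]
orientation: [0.001, 0.983, 0.182, 0.001]
wrist_force: [-0.2, 0.1, -1.1]
width: 20.6
```

Call:
move_arm(deltas=[[[0, 0, 1.0], 0], [[0, 0, 0.9], 0], [[0, 0, 0.4], 0], [[0, 0, 0], 0], [[0, 0, 0], 0]])

```text
t: 19.57
position: [591.9, -227.4, 21.4]
orientation: [-0.0, 0.983, 0.182, -0.0]
wrist_force: [-1.0, -0.6, -2.1]
width: 21.5
```

Call:
move_arm(deltas=[[[0, 0, 0.1], 0], [[0, 0, 0.1], 0], [[0, 0, 0], 0], [[0, 0, 0], 0]])

```text
t: 19.9
position: [592.4, -227.7, 20.0]
orientation: [0.0, 0.983, 0.182, 0.0]
wrist_force: [-1.4, 0.9, -2.0]
width: 21.3
```

Call:
move_arm(deltas=[[[0, 0, 0.1], 0], [[0, 0, 0.05], 0], [[0, 0, 0], 0], [[0, 0, 0], 0]])

```text
t: 20.23
position: [592.4, -227.6, 18.6]
orientation: [0.0, 0.983, 0.182, 0.0]
wrist_force: [-1.5, -0.0, 0.8]
width: 21.2
```

Touching down at the original height. Release, rise straight up, and step back to look.

Call:
move_arm(deltas=[[[0, 0, 0], 0], [[0, 0, 0], 0], [[0, 0, 0], 0], [[0, 0, 0], 0], [[0, 0, 0], 0]], claw=1)

```text
t: 20.65
position: [592.3, -227.6, 18.4]
orientation: [0.0, 0.983, 0.182, 0.0]
wrist_force: [0.4, 0.3, 0.6]
width: 79.9
```

Call:
move_arm(deltas=[[[0, 0, 0], 0], [[0, 0, -2], 0], [[0, 0, -4], 0], [[0, 0, -4], 0], [[0, 0, -4], 0]])

```text
t: 21.07
position: [591.8, -227.4, 159.6]
orientation: [-0.0, 0.983, 0.182, -0.0]
wrist_force: [1.7, -0.0, -0.1]
width: 85.1
```

Call:
move_arm(deltas=[[[-4, 0, -3], 0], [[-4, 0, -2], 0], [[-4, 0, 0], 0], [[-4, 0, 0], 0], [[-2, 2, 0], 0]])

```text
t: 21.48
position: [435.1, -306.4, 202.5]
orientation: [-0.0, 0.983, 0.182, -0.001]
wrist_force: [-0.0, 0.6, -0.3]
width: 85.5
```

Call:
move_arm(deltas=[[[0, 0, 0], 0], [[0, 0, 0], 0], [[0, 0, 0], 0]])

```text
t: 21.73
position: [440.6, -307.0, 202.2]
orientation: [-0.0, 0.983, 0.182, 0.0]
wrist_force: [0.5, 1.2, 0.4]
width: 85.4
```

```bash
python3 - <<'E'
from cov import *
snap('top','t2');snap('wrist','w12');p,h,M,s=pose();print(p,h,s['t'],s['width'])
tool('w12',(593.3,-227.6)); tool('t2',(593.3,-227.6),45); cov('t2')
a=cv2.imread('pics/t2.png')[90:310,170:490];b=cv2.imread('pics/w12.png')
cv2.imwrite('pics/fin.png',np.vstack([cv2.resize(a,(440,302),interpolation=cv2.INTER_CUBIC),cv2.resize(b,(440,275))]))
E
```

```text
[ 441.12639919 -306.21527728  201.94183327] 21.085086768061554 21.8333 85.32727289082364
10 582 (array([ 576.3, -233.5]), array([33.6, 19.8]), -69.2) [13.1 15.5 16.9]
20 340 (array([ 575.5, -235.1]), array([21.6,  6.4]), -55.5) [22.8 40.8 59.7]
58 36 (array([ 573.9, -234.3]), array([17.3,  0.8]), -68.5) [58.2 59.6 61.2]
10 102 (array([ 588.9, -231.1]), array([61.7, 34. ]), 21.3) [10.8 14.2 17.3]
20 213 (array([ 596.1, -228.7]), array([46.8, 24. ]), 19.6) [28.4 62.7 68.4]
58 149 (array([ 593.2, -230. ]), array([39.9, 21.6]), 21.4) [60.1 64.7 68.8]
47 316 (array([546. ,  -5.8]), array([58.5, 42.4]), -15.6) [47.7 51.2 55. ] tilt [-1.10000e-03 -2.60000e-03  5.12271e+01]
36 148 (array([545.2,  -2.8]), array([74.1, 48.8]), -14.0) [36.4 39.  41.7] tilt [-7.20000e-03 -8.00000e-03  3.90667e+01]
```

View pics/fin.png

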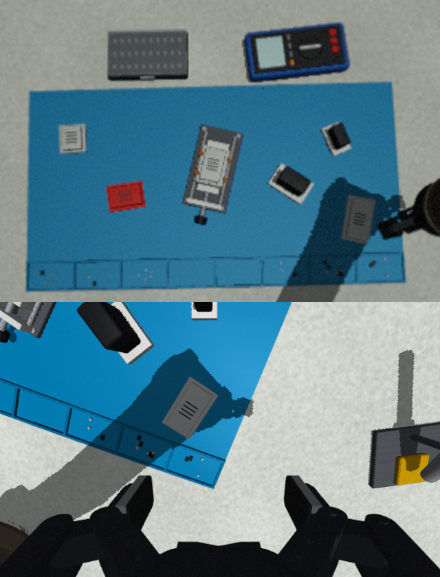

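The picture shows the cover home at (213,165) and the small tool upright on the mat at (337,138). The other covers, the meter and the bit case are undisturbed, and the arm is clear.

```bash
python3 -c "
from plant import ctrl
print(ctrl.hand_in())"
```

```text
the job is handed in; nothing more can be done
None
```

The 66 mm cover is snapped home on the case, the small seating tool is back upright on the mat, and the job is handed in at about 22 s of the 72 s allowed.

- **Cover laid on:** I gripped it by its crown and set it on the catches, level and centred within about 1 mm.
- **Pressing:** I pressed with the tool alone. Resistance rose to about 11 N, then dropped as the catches snapped, and the cover hit the hard stop. I went on to 36 N on the wrist to be sure it was seated, more than the 10 to 20 N needed but well under the 120 N wrist limit.
- **Home check:** the cover top measured 51.0 mm high (51.5 expected) and was level within about 0.1°. All four catch tips were at their original height and spacing.
- **Tool check:** it stands on the mat at its original spot, with its top at about 65 mm as before.
- **Other objects:** in the last top picture the other two covers, the red one, the multimeter and the bit case look undisturbed. I checked that by eye, not by measurement.

One disagreement: the coarse top camera put the seated cover 2 to 5 mm off in y from the close wrist view. I trusted the wrist view because its measured sizes matched the given dimensions.

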